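Seat the bronze impeller on the splined shaft of the cellar's wine pump

ROBOT

A 6-joint arm with a two-finger parallel gripper is mounted at the origin on the work surface. World frame = base frame: x ahead of the robot, y to its left, z up, the work surface at z = 0. Lengths are in m, angles in degrees, forces in N, time in s.
With the tool pointing down it reaches from about 0.35 to 0.875 m from the base axis. Payload 4.2 kg.
Tool frame: the origin (TCP) lies on the centre line of the jaws, within the pads' length; the fingertips stand 25 mm ahead of it and the grasp point (between the pads) lies 6 mm ahead of it (finger_overhang is the distance from the TCP to the fingertips, in m); z points along the fingers, y is the line along which they close (so a half turn about z gives the same grasp; the last joint's range is limited). The gripper opens to 87 mm and grips with 3 to 60 N. Pads are 19 mm wide; open, the fingers measure 117 mm over their backs; the gripper's body (75 mm by 190 mm) begins 51 mm behind the grasp point.
Start: joints at [-55.886, 22.042, 0.453, 0, -68.411, -14.817], TCP at [0.207, -0.59, 0.248] pointing down, gripper open.
Joint ranges: [-179.83, 179.83], [-69.29, 118.12], [-61.27, 80.66], [-181.25, 117.63], [-171.15, -9.14], [-177.46, 177.46]. Speed limits (degrees/s): [159.86, 159.86, 180, 180, 180, 180].

INTERFACE

Orientations are given as a 3x3 rotation matrix whose columns are the frame's x, y, z axes.
In Python, from station import sense, capture, finish_job, spot_in, tip_of, finger_overhang gives the robot as it stands. The module is installed in compiled form; this text tells all that it offers.
- The arm moves only by the tool servo_tool, never from a script. Its arguments are lists of equal length, an entry for each row: "slide": the shift along the tool's x, y, z in m, a list of three; "spin": the turn about the tool's z in degrees; "grip": the closure, from 0 (fully open) to 1 (shut). A call has exactly 5 rows; each row is the pose to reach, as a shift and turn from the pose commanded when the call began, along the tool's axes at that moment; what a row does not reach only later rows make up. A row lasts 1/12 s, in which the tool goes at most 41.7 mm and 7.16 degrees, less where a joint would pass 70% of its speed; a pose out of reach is approached as far as the arm can. A call with a gripper value outside its range is refused whole. The fingers move at their own pace and stop on an object; the grip force is fixed at half the most. Time passes only in rows, so rows that repeat a pose let the fingers close, or fill a call up. It gives the time, the measured TCP pose, the force, the opening and the grip force at its end, in the units of the state.
- sense(): the state, without advancing time (a new reading comes with each control period).
- capture(name): name is "side" or "top"; returns a dict with "pixels" (420x560x3 uint8, blue, green, red), "depth" (420x560 float32, m along the optical axis (not along the pixel's ray), 0 where there is no reading), "fx", "fy", "cx", "cy" (pixels), "R" (3x3) and "t" (3): a world point X has camera coordinates R X + t. Camera axes: x right, y down, z forward; pixel columns grow to the right and rows downward; lengths in m; the calibration is good to about 2 mm. A picture is of the moment at which its call begins.
- finish_job(): hands the job in; it is judged then, once.
Trained networks look in the newest picture that a camera, given by its name, has taken for a name from the list of things; names that differ only in an ending like _2 or _b are one class to them, and where a whole thing is asked for, a point or a joint stands for the part that bears it (a point fixed in the world has none). Each returns a list of dicts, best first, with "conf" (0 to 1); they miss things now and then, are a little off and sometimes report something else, mostly with a low value. They report only what shows in the picture. A call takes as long as a camera call. They do not tell look-alikes from the thing itself.
- spot_in(thing, camera): "point" ([x, y, z] in m, in world coordinates, good to about 4 mm: the middle of the surface that is visible of it).
- tip_of(thing, camera): "point" ([x, y, z] in m, in world coordinates, good to about 4 mm: a listed point, or the origin of a listed thing).
The state is a dict: "time_s": time; "joints": joint angles; "joint_velocities": joint speeds; "effort": joint torques, N m; "tcp_pos": TCP position; "ee_rot": TCP orientation; "wrist_force": force on the tool from outside, world axes, zero at the start; "moment": the same for the moment, N m; "gripper_width": opening from 0.0 (shut) to 1.0 (fully open); "gripper_force": force on a finger pad.
Only numpy, scipy, OpenCV 4.12 (cv2) and the standard library are available. Lean on these libraries where they do the work, as an engineer would, in place of code of your own. Each camera call takes 0.05 s, during which the arm holds its last target. There are 200 camera calls.

TASK

The wine transfer pump lies open, face up, on the cellar bench. Pick up the loose bronze impeller by its square hub, set it over the pump's splined shaft, turn it until the splines mesh, slide it fully home against the springy seal ring, and finish while still gripping it and pressing it down, since the seal pushes it back up if you let go. Leave the cover plate, the grease jar and the wine bottle where they stand.

Things in the scene. Friction and masses are not known exactly. Their poses are not given: they have to be found in the camera images.
- impeller: Loose bronze impeller, 0.25 kg, upright on the bench: round back plate 72 mm across, 4 mm thick, six vanes up to 18 mm high, and in the middle a square tube hub 36 x 36 mm outside, 58 mm tall, its four flats free to grip from 20 mm up. Origin: centre of the underside; z up along the bore, x and y square to the hub's flats.
- hub_top (a point): Centre of the hub's open top, 58 mm above the impeller's origin. The bore runs right through: 28 mm square, with four ribs 6 mm wide in its corners over the lowest 28 mm, pointing inwards along the diagonals to 8.5 mm from the axis.
- pump: Pump head fixed to the bench, face up: green base plate 116 mm square, 14 mm thick, round steel housing 96 mm across outside and 84 mm inside, rim 55 mm above the bench, cavity floor 30 mm above the bench. A pipe stub leaves towards its +x, reaching 95 mm from the axis and up to 58 mm above the bench. Origin: centre of its underside on the bench, on the shaft axis; z up.
- shaft_tip (a point): Tip of the upright shaft in the pump, 74 mm above the bench; axes turn with the shaft, z up. Top 10 mm: round pilot 14 mm across, tapered at the tip. Below it, down to the shoulder, four splines 6 mm wide reach 12 mm out along +x, -x, +y, -y. The shaft is stiff (0.8 N m to turn) and stands at any angle to the pump.
- shaft_shoulder (a point): On the shaft axis, 38 mm below the tip, 36 mm above the bench: a 24 mm collar that stops the impeller; fully home, the impeller's origin is here. It slides on only with its x along the shaft's x or y, either way (every quarter turn), within about 5 degrees; else its ribs rest on the spline tops, origin 10 mm below the tip.
- seal (a joint): Spring-loaded black seal ring, 40 mm outside and 30 mm inside diameter, around the shaft in the pump: how far it is pressed down, in m. 0 = up (its top 46 mm above the bench), 0.010 when the impeller is fully home. It pushes up with 3 N at 0, rising to 8 N at 0.010.
- cover: Bystander: steel cover plate, disc 92 mm across, 6 mm thick with a boss to 14 mm, lying on the bench. Origin: centre of its underside.
- jar: Bystander: grease jar with a blue lid, 60 mm across, 55 mm tall, standing. Origin: centre of its underside.
- wine: Bystander: green wine bottle with a red cap, 74 mm across, 290 mm tall, standing. Origin: centre of its underside.
Things that resemble listed ones, but are neither listed nor needed, are in the scene too. There is more than one size of the impeller; the one meant has the size given above.

How it is judged (in metres and radians):
On the way, in this order (a step that is already met when the one before it is completed fails the run):
1. the impeller is lifted clear of the bench in the gripper (height (world z) of impeller above 0.04 m and contact force between the fingers and impeller above 1 N), for 0.2 s.
2. the impeller's ribs have entered the shaft's splines (origin at least 16 mm below the shaft tip, on the axis) (z of impeller in the frame of shaft_tip below -0.016 m and horizontal distance between impeller and shaft_tip below 0.004 m), for 0.1 s.
At the end, for the whole second after the job is handed in: Impeller on the splines, within 2.5 mm of fully home (origin 35.5 mm or more below the shaft tip), 4 mm of the axis, 0.12 rad of upright, 0.2 rad of the splines; seal pressed more than 7 mm; impeller still; fingers press on it with more than 3 N through the last second (z of impeller in the frame of shaft_tip below -0.0355 m and horizontal distance between impeller and shaft_tip below 0.004 m and angle between impeller's own z axis and vertical below 0.12 rad and (angle between the x axis of impeller and the x axis of shaft_tip, either way round below 0.2 rad or angle between the x axis of impeller and the y axis of shaft_tip, either way round below 0.2 rad) and value of joint seal above 0.007 m and contact force between the fingers and impeller above 3 N and linear speed of impeller below 0.02 m/s); the arm keeps its last pose, push and grip.
It fails at once if a bystander (cover plate, grease jar or wine bottle) is moved by more than 40 mm, or the bottle is tipped (distance of any of cover, jar, wine from where it was at the start of the episode above 0.04 m or angle between wine's own z axis and vertical above 0.4 rad).
It also fails if it takes over 48 s, if anything falls off the work surface, if the arm or the gripper's body presses on something with over 40 N, if the wrist force passes 120 N, or if a joint passes its speed limit or range.

## Working session

There is one attempt and no reset: what is moved stays moved. The work goes in short steps, Python scripts to look and compute and a tool call to move; the robot and the scene stay as the last step left them, time stands still between calls to the robot, and variables do not carry over. Pictures are saved under pics/ and viewed, at most 10 in all, crops included, and the job is handed in when it is done.

Besides the shell and the picture viewer there is one more tool, called after "Request:" by a JSON object that holds its "method" and its "body". servo_tool: Moves the arm, as the interface text tells. Its arguments: {"type":"object","properties":{"slide":{"type":"array"},"spin":{"type":"array"},"grip":{"type":"array"}},"required":["slide","spin","grip"]}

```bash
mkdir -p pics
python3 - <<'E'
from station import *
import cv2,numpy as np
s=sense();print(s['time_s'],s['tcp_pos'],s['ee_rot'],finger_overhang)
for c in('side','top'):
    d=capture(c);cv2.imwrite(f'pics/{c}1.png',d['pixels']);np.savez(f'{c}1.npz',**d)
    print(c,d['fx'],d['cx'],d['cy'],d['R'],d['t'])
    for n in('impeller','hub_top','shaft_tip','pump','cover','jar','wine'):
        for f in(spot_in,tip_of):
            print(n,f.__name__,[(np.round(r['point'],3).tolist(),round(r['conf'],2)) for r in f(n,c)])
E
```

```text
0.0 [ 0.20637824 -0.58936744  0.24647362] [[-9.43881566e-01 -3.30283136e-01 -7.99015208e-04]
 [-3.30284089e-01  9.43879465e-01  1.99392033e-03]
 [ 9.56157871e-05  2.14592665e-03 -9.99997693e-01]] 0.025
side 396.7356496429333 277.5066919281246 210.39661721867245 [[-0.98160457 -0.18979373  0.02075593]
 [-0.1365235   0.62175198 -0.77122358]
 [ 0.13346836 -0.75987026 -0.63622589]] [0.51778264 0.11981672 1.20386077]
impeller call [([0.44, -0.244, 0.017], 0.69), ([0.473, -0.135, 0.028], 0.63), ([0.366, -0.087, 0.019], 0.63)]
impeller call [([0.366, -0.097, -0.003], 0.75), ([0.474, -0.146, 0.0], 0.57), ([0.442, -0.257, -0.003], 0.48)]
hub_top call [([0.367, -0.083, 0.016], 0.58), ([0.442, -0.245, 0.018], 0.56), ([0.471, -0.134, 0.028], 0.53)]
hub_top call [([0.444, -0.254, 0.046], 0.77), ([0.472, -0.145, 0.061], 0.7), ([0.365, -0.095, 0.043], 0.49)]
shaft_tip call [([0.537, 0.188, 0.059], 0.61)]
shaft_tip call [([0.536, 0.183, 0.07], 0.49)]
pump call [([0.53, 0.199, 0.033], 0.75), ([0.683, 0.005, 0.001], 0.4)]
pump call [([0.532, 0.182, 0.001], 0.55)]
cover call [([0.679, 0.005, 0.003], 0.6
[... 748 characters left out ...]
all [([0.442, -0.246, 0.013], 0.82), ([0.471, -0.144, -0.0], 0.76), ([0.655, -0.398, 0.182], 0.38)]
hub_top call [([0.442, -0.253, 0.047], 0.93), ([0.372, -0.1, 0.04], 0.67), ([0.47, -0.145, 0.054], 0.57), ([0.67, -0.417, 0.002], 0.39)]
shaft_tip call [([0.461, 0.405, 0.051], 0.48)]
shaft_tip call [([0.538, 0.185, 0.074], 0.64)]
pump call [([0.536, 0.178, 0.029], 0.66)]
pump call [([0.533, 0.186, -0.001], 0.7)]
cover call [([0.684, -0.003, 0.005], 0.76), ([0.469, -0.141, 0.001], 0.66)]
cover call [([0.684, -0.003, 0.002], 0.66)]
jar call [([0.462, 0.404, 0.051], 0.61)]
jar call [([0.46, 0.413, -0.002], 0.66)]
wine call [([0.656, -0.4, 0.182], 0.77)]
wine call [([0.666, -0.417, 0.002], 0.92)]
```

```bash
cat > h.py <<'E'
import numpy as np
def load(f): return dict(np.load(f))
def world(d):
    "world XYZ per pixel"
    v,u=np.indices(d['depth'].shape);z=d['depth']
    c=np.stack([(u-d['cx'])/d['fx']*z,(v-d['cy'])/d['fy']*z,z],-1)
    return (c-d['t'])@d['R']
def proj(d,X):
    c=np.asarray(X)@d['R'].T+d['t'];return np.stack([c[...,0]/c[...,2]*d['fx']+d['cx'],c[...,1]/c[...,2]*d['fy']+d['cy']],-1)
E
python3 - <<'E'
from h import *
import cv2
for c in('top','side'):
    d=load(c+'1.npz');W=world(d)
    ok=d['depth']>0
    for n,x,y in(('A',.472,-.145),('B',.442,-.254),('C',.368,-.097),('pump',.536,.184)):
        r=np.hypot(W[...,0]-x,W[...,1]-y)
        m=ok&(r<.05)
        z=W[m][:,2];h=np.percentile(z,[95,99]) 
        t=m&(abs(W[...,2]-np.percentile(z,97))<.003)&(r<.03)
        rect=cv2.minAreaRect((W[t][:,:2]*1000).astype(np.float32))
        p=m&(W[...,2]>.002)&(W[...,2]<.02)
        print(c,n,proj(d,np.array([x,y,.04])).round(),h.round(4),t.sum(),np.round(rect[0],1),np.round(rect[1],1),round(rect[2],1))
a=load('top1.npz')['pixels'];b=load('side1.npz');
u,v=proj(load('top1.npz'),np.array([.43,-.165,.03])).astype(int)
p,q=proj(load('top1.npz'),np.array([.536,.184,.06])).astype(int)
A=cv2.resize(a[v-70:v+70,u-70:u+70],(400,400),interpolation=2);B=cv2.resize(a[q-35:q+35,p-35:p+35],(400,400),interpolation=2)
cv2.imwrite('pics/crop.png',np.hstack([A,B]));print(u,v,p,q)
E
```

```text
top A [344. 236.] [0.0569 0.0595] 92 [ 471.9 -145.3] [36.3 36.1] 62.2
top B [390. 249.] [0.0385 0.0448] 51 [ 440.  -253.8] [27.3 26.8] 59.2
top C [324. 280.] [0.026  0.0446] 47 [366. -96.] [26.9 26.7] 75.0
top pump [207. 208.] [0.058  0.0719] 21 [534.9 185.2] [18.1 18.5] 72.6
side A [302. 191.] [0.0568 0.0588] 41 [ 473.9 -143.4] [40.9 37.6] 59.9
side B [314. 175.] [0.0402 0.0445] 19 [ 442.  -251.3] [27.7 25.3] 58.9
side C [331. 204.] [0.0413 0.0444] 33 [368.7 -94.9] [29.3 26.8] 75.0
side pump [262. 257.] [0.0572 0.0705] 21 [535.  191.5] [22.2 13.7] 14.4
352 254 205 207
```

View pics/side1.png

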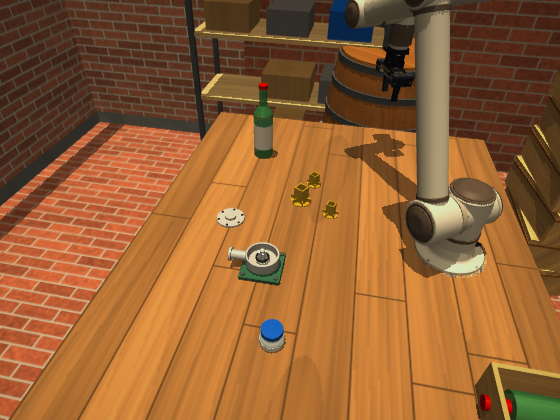

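View pics/top1.png

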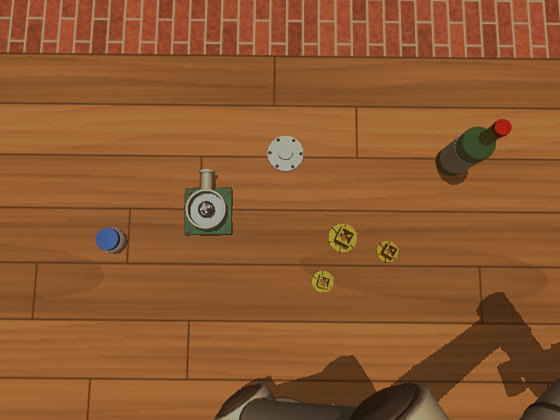

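View pics/crop.png

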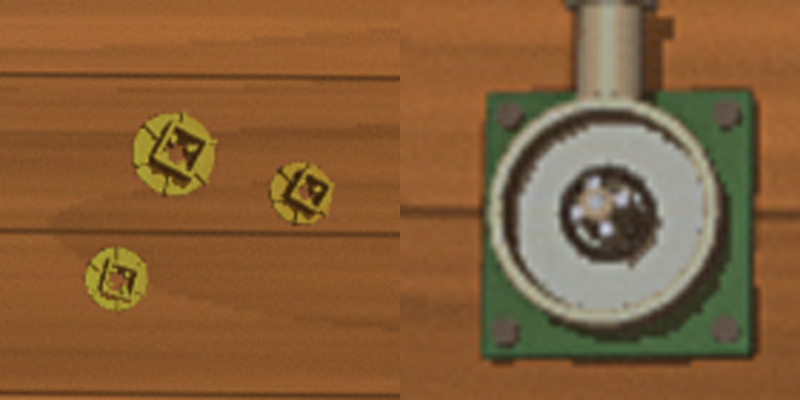

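The three bronze impellers are A at top (343,237), B at top (388,251) and C at top (322,281). A has a 36 mm hub standing about 58 mm high, while B and C have 27 mm hubs about 44 mm high. So A is the one meant, and the crop confirms it: A is the largest, at crop pixel (175,153). Next I measure the pump, at top (207,208), for the shaft axis and spline angle.

Run:
```python
from h import *
from station import *
import cv2
out=[]
for c in('top','side'):
    D=[capture(c) for _ in range(4)]
    d=D[0];Z=np.stack([q['depth'] for q in D]);print(c,'depth noise',np.nanmedian(Z.std(0)))
    d['depth']=np.median(Z,0);d['pixels']=np.mean([q['pixels'] for q in D],0).astype(np.uint8)
    np.savez(c+'2.npz',**d);W=world(d)
    r=np.hypot(W[...,0]-.536,W[...,1]-.185);ok=d['depth']>0
    def circ(zl,zh,rl,rh,n):
        m=ok&(r<rh)&(r>rl)&(W[...,2]>zl)&(W[...,2]<zh);P=W[m]
        if len(P)<6: print(n,len(P));return
        A=np.c_[2*P[:,:2],np.ones(len(P))];s=np.linalg.lstsq(A,(P[:,:2]**2).sum(1),rcond=None)[0]
        print(n,len(P),s[:2].round(4),np.sqrt(s[2]+s[0]**2+s[1]**2).round(4),P[:,2].mean().round(4))
    circ(.052,.0575,.035,.055,'rim');circ(.067,.08,0,.012,'pilot')
    m=ok&(r<.016)&(W[...,2]>.05)
    P=W[m];P=P[np.argsort(-P[:,2])];print((P*1000).round(0).astype(int).tolist())
    P=W[ok&(r<.016)&(W[...,2]>.0665)]; print('pilot mean',P.mean(0).round(4))
    # rectified plane z=.064, 0.1mm/px... view: x right, y up
    g=np.linspace(-.02,.02,400);X,Y=np.meshgrid(.536+g,.185-g)
    uv=proj(d,np.stack([X,Y,np.full_like(X,.064)],-1)).astype(np.float32)
    out.append(cv2.remap(d['pixels'],uv[...,0],uv[...,1],cv2.INTER_CUBIC))
cv2.imwrite('pics/shaft.png',np.hstack(out))
```

```text
top depth noise 0.0018506397
rim 304 [0.5345 0.185 ] 0.0449 0.0546
pilot 28 [0.534  0.1846] 0.0049 0.0718
[[532, 187, 75], [536, 183, 74], [532, 182, 74], [534, 185, 74], [534, 187, 74], [534, 183, 74], [532, 185, 74], [537, 185, 74], [537, 187, 73], [534, 190, 73], [539, 185, 72], [530, 187, 72], [534, 178, 72], [532, 180, 72], [539, 188, 72], [532, 190, 72], [537, 181, 72], [530, 185, 72], [530, 190, 71], [530, 183, 71], [530, 181, 71], [535, 181, 70], [539, 183, 70], [533, 179, 69], [540, 181, 69], [537, 190, 69], [528, 185, 69], [528, 183, 67], [526, 181, 66], [535, 174, 66], [545, 189, 66], [542, 191, 66], [524, 181, 65], [538, 179, 65], [533, 193, 65], [524, 184, 65], [531, 193, 64], [528, 195, 64], [531, 196, 64], [529, 182, 64], [528, 193, 64], [538, 175, 63], [545, 187, 63], [540, 177, 63], [543, 189, 63], [543, 187, 63], [533, 196, 63], [531, 179, 63], [529, 189, 63], [538, 177, 62], [536, 177, 62], [526, 184, 62], [526, 179, 62], [541, 175, 61], [524, 180, 60], [529, 191, 60], [534, 178, 58], [529, 180, 57], [544, 185, 57], [537, 173, 56], [523, 183, 53], [535, 176, 53], [
[... 562 characters left out ...]
 192, 65], [530, 188, 65], [529, 183, 64], [545, 186, 64], [538, 192, 63], [535, 192, 63], [528, 186, 63], [533, 191, 63], [532, 194, 63], [544, 189, 63], [531, 197, 62], [541, 191, 62], [548, 185, 62], [526, 184, 62], [546, 192, 62], [530, 188, 61], [534, 197, 61], [544, 191, 61], [538, 193, 60], [528, 187, 60], [534, 199, 59], [525, 185, 59], [531, 198, 59], [530, 188, 57], [544, 191, 57], [547, 191, 56], [541, 190, 56], [538, 192, 56], [525, 185, 55], [528, 185, 55], [531, 197, 54], [544, 192, 54], [546, 192, 54], [530, 188, 53], [541, 190, 53], [528, 187, 52], [534, 196, 52], [525, 186, 52], [531, 197, 51], [538, 191, 50], [530, 189, 50], [546, 193, 50]]
pilot mean [0.536  0.1885 0.0714]
```

View pics/shaft.png

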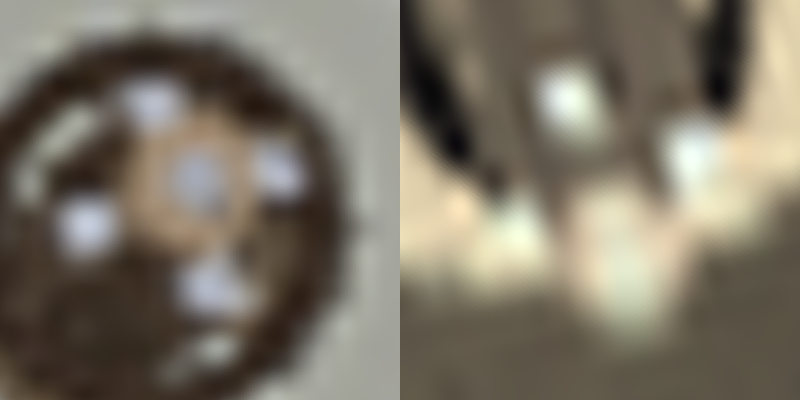

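Spline tops in the left half (top camera, 0.1 mm per pixel) lie at (152,100), (275,168), (88,228) and (212,285). That gives a spline angle of 18° mod 90 and a shaft axis near (0.534, 0.185). The side camera shows everything shifted by about +2 mm in x and y, so I use the mean of the two. The impeller is at (0.473, -0.144) with its flats at about 61.5° mod 90.

Request:
{"method": "servo_tool", "body": {"slide": [[-0.03,0.025,0.008],[-0.06,0.05,0.016],[-0.09,0.075,0.024],[-0.12,0.1,0.032],[-0.15,0.125,0.04]], "spin": [-7,-14,-21,-28,-35], "grip": [0,0,0,0,0]}}

```text
time_s: 2.32
tcp_pos: [0.3073, -0.4209, 0.2074]
ee_rot: [[-0.579, -0.815, 0.0], [-0.815, 0.579, -0.0], [0.0, -0.001, -1.0]]
wrist_force: [1.2, -0.9, -0.6]
gripper_width: 1.001
gripper_force: 0.0
```

```bash
cat > go.py <<'E'
import sys,numpy as np
from station import sense
x,y,z,a=map(float,sys.argv[1:5])
s=sense();R=np.array(s['ee_rot']);p=np.array(s['tcp_pos'])
yaw=np.degrees(np.arctan2(R[1,1],R[0,1]))
d=R.T@(np.array([x,y,z])-p)
print('t',round(s['time_s'],2),'tcp',p.round(4),'yaw',round(yaw,2),'tilt',R[:,2].round(4),'F',np.round(s['wrist_force'],1),'M',np.round(s['moment'],2),'w',round(s['gripper_width'],3),'g',np.round(s['gripper_force'],1))
print('slide',d.round(4),'len',np.linalg.norm(d).round(3),'spin',round((yaw-a+180)%360-180,2),'joints',np.round(s['joints'],1))
E
python3 go.py .473 -.144 .12 151.5
```

```text
t 2.32 tcp [ 0.3073 -0.4209  0.2074] yaw 144.61 tilt [ 5.e-04 -5.e-04 -1.e+00] F [ 1.2 -0.9 -0.6] M [ 0.03 -0.01  0.03] w 1.001 g 0.0
slide [-0.3216  0.0254  0.0874] len 0.334 spin -6.89 joints [-36.   13.9 -17.5   0.  -58.5   0.6]
```

Request:
{"method": "servo_tool", "body": {"slide": [[-0.036,0.003,0.009],[-0.072,0.006,0.018],[-0.108,0.009,0.027],[-0.144,0.012,0.036],[-0.18,0.015,0.045]], "spin": [-1.4,-2.8,-4.2,-5.6,-7], "grip": [0,0,0,0,0]}}

```text
time_s: 2.73
tcp_pos: [0.4004, -0.2658, 0.1626]
ee_rot: [[-0.479, -0.878, 0.001], [-0.878, 0.479, -0.0], [-0.0, -0.001, -1.0]]
wrist_force: [0.5, -0.3, -0.3]
gripper_width: 0.999
gripper_force: 0.0
```

```bash
python3 go.py .473 -.144 .12 151.5
```

```text
t 2.73 tcp [ 0.4004 -0.2658  0.1626] yaw 151.37 tilt [ 1.e-03 -4.e-04 -1.e+00] F [ 0.5 -0.3 -0.3] M [-0.   -0.08  0.01] w 0.999 g 0.0
slide [-0.1417 -0.0053  0.0426] len 0.148 spin -0.13 joints [-14.2  12.9 -26.3   0.  -50.6 -14.5]
```

Request:
{"method": "servo_tool", "body": {"slide": [[-0.036,-0.001,0.01],[-0.072,-0.003,0.02],[-0.108,-0.004,0.03],[-0.142,-0.005,0.043],[-0.142,-0.005,0.043]], "spin": [0,0,0,0,0], "grip": [0,0,0,0,0]}}

```text
time_s: 3.15
tcp_pos: [0.4744, -0.1414, 0.118]
ee_rot: [[-0.475, -0.88, -0.001], [-0.88, 0.475, 0.0], [0.0, 0.001, -1.0]]
wrist_force: [-0.0, 0.2, -0.5]
gripper_width: 0.998
gripper_force: 0.0
```

```bash
python3 go.py .473 -.144 .05 151.5
python3 - <<'E'
from station import *
import cv2,numpy as np
a=capture('side');b=capture('top');np.savez('side3.npz',**a);np.savez('top3.npz',**b)
cv2.imwrite('pics/pre.png',np.hstack([cv2.resize(a['pixels'][140:240,250:350],(400,400)),cv2.resize(b['pixels'][190:290,290:390],(400,400))]))
E
```

```text
t 3.15 tcp [ 0.4744 -0.1414  0.118 ] yaw 151.62 tilt [-9.e-04  2.e-04 -1.e+00] F [-0.   0.2 -0.5] M [-0.03  0.06  0.01] w 0.998 g 0.0
slide [ 0.0029 -0.0001  0.068 ] len 0.068 spin 0.12 joints [  2.2  17.7 -27.5  -0.  -44.8 -30.6]
```

View pics/pre.png

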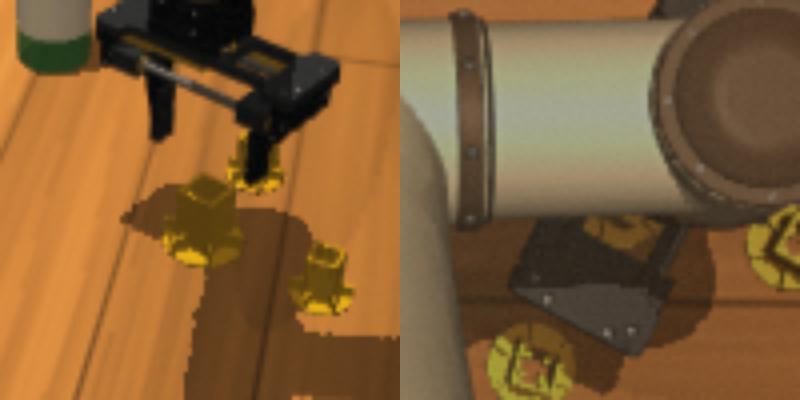

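The side view (left half) shows the fingers straddling hub A at crop pixel (208,185), flats parallel to the pads. The arm hides the top view. Descending.

Request:
{"method": "servo_tool", "body": {"slide": [[0.003,0,0.02],[0.003,0,0.04],[0.003,0,0.06],[0.003,0,0.068],[0.003,0,0.068]], "spin": [0,0,0,0,0], "grip": [0,0,0,0,0]}}

```text
time_s: 3.67
tcp_pos: [0.4693, -0.1487, 0.0503]
ee_rot: [[-0.482, -0.876, -0.004], [-0.876, 0.482, 0.0], [0.002, 0.003, -1.0]]
wrist_force: [-0.4, -0.2, 0.1]
gripper_width: 1.0
gripper_force: 0.0
```

Request:
{"method": "servo_tool", "body": {"slide": [[0,0,0],[0,0,0],[0,0,0],[0,0,0],[0,0,0]], "spin": [0,0,0,0,0], "grip": [1,1,1,1,1]}}

```text
time_s: 4.08
tcp_pos: [0.4713, -0.1479, 0.0523]
ee_rot: [[-0.48, -0.877, 0.002], [-0.877, 0.48, 0.0], [-0.001, -0.001, -1.0]]
wrist_force: [-0.3, 0.1, -0.6]
gripper_width: 0.704
gripper_force: 0.0
```

Request:
{"method": "servo_tool", "body": {"slide": [[0,0,0],[0,0,0],[0,0,0],[0,0,0],[0,0,0]], "spin": [0,0,0,0,0], "grip": [1,1,1,1,1]}}

```text
time_s: 4.5
tcp_pos: [0.471, -0.1479, 0.0516]
ee_rot: [[-0.48, -0.877, 0.0], [-0.877, 0.48, -0.0], [-0.0, -0.0, -1.0]]
wrist_force: [1.4, -0.3, -0.2]
gripper_width: 0.41
gripper_force: 30.0
```

```bash
python3 go.py .473 -.144 .16 151.5
```

```text
t 4.5 tcp [ 0.471  -0.1479  0.0516] yaw 151.31 tilt [ 3.e-04 -1.e-04 -1.e+00] F [ 1.4 -0.3 -0.2] M [ 0.04 -0.02  0.04] w 0.41 g 30.0
slide [-4.400e-03  1.000e-04 -1.084e-01] len 0.108 spin -0.19 joints [  1.5  23.5 -31.5   0.  -35.  -30.2]
```

Request:
{"method": "servo_tool", "body": {"slide": [[0,0,-0.02],[0,0,-0.05],[0,0,-0.08],[0,0,-0.108],[0,0,-0.108]], "spin": [0,0,0,0,0], "grip": [1,1,1,1,1]}}

```text
time_s: 4.92
tcp_pos: [0.474, -0.1482, 0.1648]
ee_rot: [[-0.479, -0.878, 0.011], [-0.878, 0.479, -0.001], [-0.004, -0.01, -1.0]]
wrist_force: [0.9, 0.3, -1.4]
gripper_width: 0.414
gripper_force: 30.0
```

```bash
python3 go.py .535 .186 .16 108
```

```text
t 4.92 tcp [ 0.474  -0.1482  0.1648] yaw 151.37 tilt [ 0.0108 -0.0013 -0.9999] F [ 0.9  0.3 -1.4] M [ 0.03 -0.23 -0.01] w 0.414 g 30.0
slide [-0.3226  0.1066  0.005 ] len 0.34 spin 43.37 joints [  1.5  14.  -24.5   0.1 -50.9 -30.2]
```

Request:
{"method": "servo_tool", "body": {"slide": [[-0.032,0.011,0],[-0.064,0.022,0],[-0.096,0.033,0],[-0.128,0.044,0],[-0.16,0.055,0]], "spin": [4,8,13,17,22], "grip": [1,1,1,1,1]}}

```text
time_s: 5.33
tcp_pos: [0.4985, 0.0202, 0.1585]
ee_rot: [[-0.777, -0.63, -0.002], [-0.63, 0.777, -0.0], [0.002, 0.001, -1.0]]
wrist_force: [0.8, 0.1, -2.2]
gripper_width: 0.411
gripper_force: 30.0
```

```bash
python3 go.py .531 .185 .162 108
```

```text
t 5.33 tcp [0.4985 0.0202 0.1585] yaw 129.04 tilt [-2.2e-03 -2.0e-04 -1.0e+00] F [ 0.8  0.1 -2.2] M [ 0.   -0.08 -0.07] w 0.411 g 30.0
slide [-0.129   0.1075 -0.0036] len 0.168 spin 21.04 joints [ 21.   15.  -24.1  -0.  -51.  -71.9]
```

Request:
{"method": "servo_tool", "body": {"slide": [[-0.03,0.025,-0.001],[-0.06,0.05,-0.002],[-0.09,0.075,-0.003],[-0.115,0.096,-0.004],[-0.129,0.1075,-0.004]], "spin": [5,10,15,19,21], "grip": [1,1,1,1,1]}}

```text
time_s: 5.75
tcp_pos: [0.5312, 0.1871, 0.1624]
ee_rot: [[-0.95, -0.313, -0.001], [-0.313, 0.95, 0.0], [0.001, 0.0, -1.0]]
wrist_force: [0.4, -0.6, -2.5]
gripper_width: 0.413
gripper_force: 30.0
```

Request:
{"method": "servo_tool", "body": {"slide": [[0,0,0],[0,0,0],[0,0,0],[0,0,0],[0,0,0]], "spin": [0,0,0,0,0], "grip": [1,1,1,1,1]}}

```text
time_s: 6.17
tcp_pos: [0.5308, 0.1826, 0.1633]
ee_rot: [[-0.95, -0.313, -0.001], [-0.313, 0.95, -0.0], [0.001, -0.0, -1.0]]
wrist_force: [0.1, 0.1, -1.8]
gripper_width: 0.413
gripper_force: 30.0
```

```bash
python3 go.py .531 .185 .162 108
python3 - <<'E'
from station import *
from h import *
import cv2
o=[]
for c in('side','top'):
    d=capture(c);np.savez(c+'4.npz',**d)
    for n in('impeller','hub_top'): print(c,n,[(np.round(r['point'],4).tolist(),round(r['conf'],2)) for r in tip_of(n,c)])
    u,v=proj(d,np.array([.535,.186,.11])).astype(int);print(c,u,v)
    o.append(cv2.resize(d['pixels'][v-50:v+50,u-50:u+50],(400,400),interpolation=2))
cv2.imwrite('pics/over.png',np.hstack(o))
E
```

```text
t 6.17 tcp [0.5308 0.1826 0.1633] yaw 108.22 tilt [-7.e-04 -4.e-04 -1.e+00] F [ 0.1  0.1 -1.8] M [ 0.02 -0.    0.05] w 0.413 g 30.0
slide [-0.0009  0.0023  0.0013] len 0.003 spin 0.22 joints [  35.5   20.3  -15.4   -0.   -54.4 -107.3]
side impeller [([0.5348, 0.1856, 0.1109], 0.83), ([0.3659, -0.0952, -0.0016], 0.58)]
side hub_top [([0.5325, 0.183, 0.1698], 0.67), ([0.364, -0.0925, 0.044], 0.47)]
side 262 239
top impeller [([0.4391, -0.2508, -0.0019], 0.79), ([0.5318, 0.1863, 0.1103], 0.65), ([0.3647, -0.097, -0.0014], 0.54)]
top hub_top [([0.4432, -0.2542, 0.0459], 0.7), ([0.3715, -0.1004, 0.0381], 0.68), ([0.5319, 0.1848, 0.1689], 0.57)]
top 201 204
```

View pics/over.png

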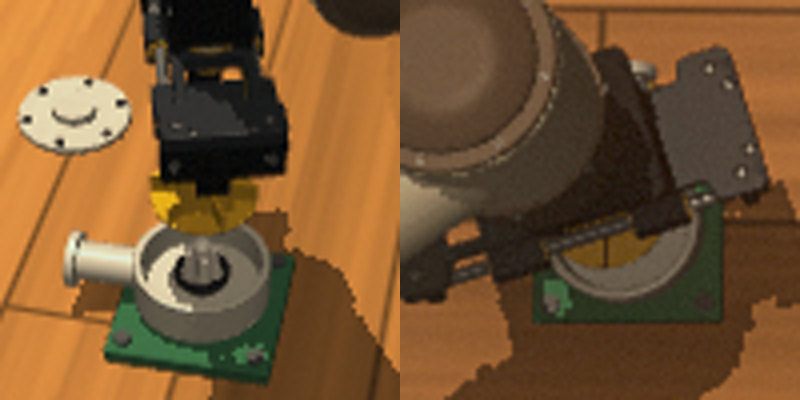

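The impeller hangs over the pump in the side view at crop (205,200), with the shaft at (205,250). Its plate edge is visible in both views, so I fit the plate circle per camera and compare it with the shaft as seen by the same camera.

```bash
cat > fit.py <<'E'
import sys,cv2
from station import *
from h import *
from scipy.optimize import least_squares
off=float(sys.argv[1]) if len(sys.argv)>1 else .0515
S=[]
IM={c:[] for c in('side','top')}
for k in range(5):
    for c in IM: IM[c].append(capture(c)); S.append(sense()['tcp_pos'])
tcp=np.mean(S,0);print('tcp',tcp.round(4),'sd',np.std(S,0).round(4));z=tcp[2]-off
ref={'side':(.5364,.1861),'top':(.5343,.1853)}
E=[]
for c,L in IM.items():
    d=L[0];px=np.mean([q['pixels'] for q in L],0).astype(np.float32)
    B,G,R=px[...,0],px[...,1],px[...,2]
    u0,v0=proj(d,np.array([.535,.186,z]))
    m=((np.minimum(G,R)-B>0.42*R)&(R>50)&(G>0.62*R)).astype(np.uint8)
    vv,uu=np.indices(m.shape);m[(abs(uu-u0)>30)|(abs(vv-v0)>30)]=0
    n,l,st,_=cv2.connectedComponentsWithStats(m);k=1+np.argmax(st[1:,4]);m=(l==k)
    cv2.imwrite(f'pics/m_{c}.png',m*255)
    cols=[u for u in range(m.shape[1]) if m[:,u].any()]
    pts=np.array([[u,np.nonzero(m[:,u])[0].max()+.5] for u in cols],float)
    # inner columns only; plus silhouette by nearest point on circle
    a=np.radians(np.arange(0,360,.5))
    def res(p):
        C=np.stack([p[0]+.036*np.cos(a),p[1]+.036*np.sin(a),np.full_like(a,z if c=='side' else z+.000)],-1)
        q=proj(d,C);return np.linalg.norm(pts[:,None]-q[None],axis=2).min(1)
    f=least_squares(res,ref[c],loss='soft_l1',f_scale=.5)
    e=f.x-np.array(ref[c]);E.append(e)
    print(c,len(cols),'centre',f.x.round(4),'err',e.round(4),'rms px',np.sqrt(np.mean(res(f.x)**2)).round(2))
print('mean err (impeller-shaft)',np.mean(E,0).round(4))
E
python3 fit.py
```

```text
tcp [0.5312 0.1838 0.1636] sd [0.     0.0001 0.    ]
side 27 centre [0.5357 0.1827] err [-0.0007 -0.0034] rms px 0.25
top 23 centre [0.5358 0.1852] err [ 0.0015 -0.0001] rms px 0.39
mean err (impeller-shaft) [ 0.0004 -0.0017][ WARN:0@9.050] global loadsave.cpp:1063 imwrite_ Unsupported depth image for selected encoder is fallbacked to CV_8U.
```

Request:
{"method": "servo_tool", "body": {"slide": [[0,0.001,0.01],[0,0.001,0.02],[0,0.001,0.03],[0,0.001,0.034],[0,0.001,0.034]], "spin": [0,0,0,0,0], "grip": [1,1,1,1,1]}}

```text
time_s: 7.38
tcp_pos: [0.5298, 0.1841, 0.1274]
ee_rot: [[-0.95, -0.314, -0.004], [-0.314, 0.95, -0.002], [0.004, -0.001, -1.0]]
wrist_force: [-0.7, -0.7, -2.2]
gripper_width: 0.411
gripper_force: 30.0
```

Request:
{"method": "servo_tool", "body": {"slide": [[0,0,0],[0,0,0],[0,0,0],[0,0,0],[0,0,0]], "spin": [0,0,0,0,0], "grip": [1,1,1,1,1]}}

```text
time_s: 7.8
tcp_pos: [0.531, 0.1848, 0.13]
ee_rot: [[-0.949, -0.314, 0.001], [-0.314, 0.949, 0.0], [-0.001, 0.0, -1.0]]
wrist_force: [0.3, -0.1, -2.0]
gripper_width: 0.416
gripper_force: 30.0
```

```bash
python3 fit.py; python3 go.py .531 .185 .12 108
```

```text
tcp [0.5309 0.1847 0.1297] sd [0.     0.     0.0001]
side 26 centre [0.5358 0.1835] err [-0.0006 -0.0026] rms px 0.27
top 21 centre [0.5354 0.1855] err [0.0011 0.0002] rms px 0.29
mean err (impeller-shaft) [ 0.0002 -0.0012]
t 8.3 tcp [0.5309 0.1847 0.1295] yaw 108.3 tilt [-0. -0. -1.] F [-0.2 -0.1 -2.4] M [-0.    0.04 -0.05] w 0.413 g 30.0
slide [-0.0002  0.0002  0.0095] len 0.01 spin 0.3 joints [  35.7   22.5  -17.6    0.   -49.9 -107.4][ WARN:0@8.341] global loadsave.cpp:1063 imwrite_ Unsupported depth image for selected encoder is fallbacked to CV_8U.
```

Request:
{"method": "servo_tool", "body": {"slide": [[0,0,0.003],[0,0,0.006],[0,0,0.009],[0,0,0.012],[0,0,0.012]], "spin": [0,0,0,0,0], "grip": [1,1,1,1,1]}}

```text
time_s: 8.72
tcp_pos: [0.5307, 0.1845, 0.1167]
ee_rot: [[-0.949, -0.314, -0.001], [-0.314, 0.949, -0.001], [0.001, -0.0, -1.0]]
wrist_force: [0.6, -1.3, -2.5]
gripper_width: 0.411
gripper_force: 30.0
```

Request:
{"method": "servo_tool", "body": {"slide": [[0,0,0],[0,0,0],[0,0,0],[0,0,0],[0,0,0]], "spin": [0,0,0,0,0], "grip": [1,1,1,1,1]}}

```text
time_s: 9.13
tcp_pos: [0.5309, 0.1848, 0.1177]
ee_rot: [[-0.949, -0.314, 0.0], [-0.314, 0.949, 0.0], [-0.0, 0.0, -1.0]]
wrist_force: [-0.8, -0.1, -2.3]
gripper_width: 0.413
gripper_force: 30.0
```

```bash
python3 go.py .531 .185 .088 108
```

```text
t 9.13 tcp [0.5309 0.1848 0.1177] yaw 108.3 tilt [ 1.e-04  1.e-04 -1.e+00] F [-0.8 -0.1 -2.3] M [-0.    0.04  0.01] w 0.413 g 30.0
slide [-0.0002  0.0002  0.0297] len 0.03 spin 0.3 joints [  35.7   23.3  -18.3   -0.   -48.4 -107.4]
```

Request:
{"method": "servo_tool", "body": {"slide": [[0,0,0.001],[0,0,0.002],[0,0,0.003],[0,0,0.004],[0,0,0.005]], "spin": [0,0,0,0,0], "grip": [1,1,1,1,1]}}

```text
time_s: 9.55
tcp_pos: [0.531, 0.1848, 0.1125]
ee_rot: [[-0.949, -0.314, 0.0], [-0.314, 0.949, 0.0], [-0.0, -0.0, -1.0]]
wrist_force: [0.6, 0.4, -1.7]
gripper_width: 0.409
gripper_force: 30.0
```

```bash
python3 go.py .531 .185 .088 108
```

```text
t 9.55 tcp [0.531  0.1848 0.1125] yaw 108.3 tilt [ 3.e-04  1.e-04 -1.e+00] F [ 0.6  0.4 -1.7] M [-0.03 -0.17  0.03] w 0.409 g 30.0
slide [-0.      0.0002  0.0245] len 0.025 spin 0.3 joints [  35.7   23.7  -18.6    0.   -47.7 -107.4]
```

Request:
{"method": "servo_tool", "body": {"slide": [[0,0,0.001],[0,0,0.002],[0,0,0.003],[0,0,0.004],[0,0,0.005]], "spin": [0,0,0,0,0], "grip": [1,1,1,1,1]}}

```text
time_s: 9.97
tcp_pos: [0.5311, 0.1848, 0.1076]
ee_rot: [[-0.949, -0.314, 0.001], [-0.314, 0.949, 0.0], [-0.001, 0.0, -1.0]]
wrist_force: [0.3, 0.4, -1.3]
gripper_width: 0.412
gripper_force: 30.0
```

Request:
{"method": "servo_tool", "body": {"slide": [[0,0,0.001],[0,0,0.002],[0,0,0.003],[0,0,0.004],[0,0,0.005]], "spin": [0,0,0,0,0], "grip": [1,1,1,1,1]}}

```text
time_s: 10.38
tcp_pos: [0.5311, 0.1848, 0.1026]
ee_rot: [[-0.949, -0.314, 0.0], [-0.314, 0.949, 0.0], [-0.001, 0.0, -1.0]]
wrist_force: [0.8, -0.4, -1.2]
gripper_width: 0.415
gripper_force: 30.0
```

```bash
python3 go.py .531 .185 .088 108
```

```text
t 10.38 tcp [0.5311 0.1848 0.1026] yaw 108.3 tilt [ 5.e-04  2.e-04 -1.e+00] F [ 0.8 -0.4 -1.2] M [-0.08 -0.4  -0.  ] w 0.415 g 30.0
slide [0.     0.0002 0.0146] len 0.015 spin 0.3 joints [  35.7   24.4  -19.2    0.   -46.4 -107.4]
```

Request:
{"method": "servo_tool", "body": {"slide": [[0,0,0.001],[0,0,0.003],[0,0,0.005],[0,0,0.007],[0,0,0.008]], "spin": [0,0,0,0,0], "grip": [1,1,1,1,1]}}

```text
time_s: 10.8
tcp_pos: [0.5311, 0.1848, 0.0948]
ee_rot: [[-0.949, -0.314, 0.001], [-0.314, 0.949, 0.0], [-0.001, -0.0, -1.0]]
wrist_force: [-0.2, -1.1, 2.1]
gripper_width: 0.411
gripper_force: 30.0
```

```bash
python3 go.py .531 .185 .088 108
```

```text
t 10.8 tcp [0.5311 0.1848 0.0948] yaw 108.32 tilt [ 6.e-04  0.e+00 -1.e+00] F [-0.2 -1.1  2.1] M [-0.16 -0.07 -0.02] w 0.411 g 30.0
slide [0.0001 0.0002 0.0068] len 0.007 spin 0.32 joints [  35.7   25.   -19.6    0.   -45.3 -107.4]
```

Request:
{"method": "servo_tool", "body": {"slide": [[0,0,0.001],[0,0,0.002],[0,0,0.004],[0,0,0.005],[0,0,0.006]], "spin": [0,0,0,0,0], "grip": [1,1,1,1,1]}}

```text
time_s: 11.22
tcp_pos: [0.5311, 0.1848, 0.089]
ee_rot: [[-0.949, -0.314, 0.001], [-0.314, 0.949, 0.0], [-0.001, -0.0, -1.0]]
wrist_force: [-1.2, -0.5, 6.0]
gripper_width: 0.415
gripper_force: 30.0
```

Request:
{"method": "servo_tool", "body": {"slide": [[0,0,0.0005],[0,0,0.001],[0,0,0.0015],[0,0,0.002],[0,0,0.002]], "spin": [0,0,0,0,0], "grip": [1,1,1,1,1]}}

```text
time_s: 11.63
tcp_pos: [0.5311, 0.1848, 0.0876]
ee_rot: [[-0.949, -0.314, 0.001], [-0.314, 0.949, 0.0], [-0.001, -0.0, -1.0]]
wrist_force: [-1.5, -1.1, 8.6]
gripper_width: 0.412
gripper_force: 30.0
```

```bash
python3 go.py .531 .185 .0875 108
```

```text
t 11.63 tcp [0.5311 0.1848 0.0876] yaw 108.33 tilt [ 8.e-04  1.e-04 -1.e+00] F [-1.5 -1.1  8.6] M [-0.27  0.44  0.  ] w 0.412 g 30.0
slide [0.0001 0.0002 0.0001] len 0.0 spin 0.33 joints [  35.7   25.6  -20.     0.   -44.4 -107.4]
```

Request:
{"method": "servo_tool", "body": {"slide": [[0,0,0.0005],[0,0,0.001],[0,0,0.001],[0,0,0.001],[0,0,0.001]], "spin": [0,0,0,0,0], "grip": [1,1,1,1,1]}}

```text
time_s: 12.05
tcp_pos: [0.5312, 0.1848, 0.0875]
ee_rot: [[-0.949, -0.315, 0.001], [-0.315, 0.949, 0.0], [-0.001, -0.0, -1.0]]
wrist_force: [-2.9, -1.6, 13.3]
gripper_width: 0.414
gripper_force: 30.0
```

```bash
python3 go.py .531 .185 .0875 108
python3 - <<'E'
from station import *
from h import *
import cv2
o=[]
for c in('side','top'):
    d=capture(c)
    for n in('impeller','hub_top'): print(c,n,[(np.round(r['point'],4).tolist(),round(r['conf'],2)) for r in tip_of(n,c) if r['point'][1]>.1])
    u,v=proj(d,np.array([.535,.186,.06])).astype(int)
    o.append(cv2.resize(d['pixels'][v-50:v+50,u-50:u+50],(400,400),interpolation=2))
cv2.imwrite('pics/home.png',np.hstack(o))
E
```

```text
t 12.05 tcp [0.5312 0.1848 0.0875] yaw 108.34 tilt [ 1.2e-03  1.0e-04 -1.0e+00] F [-2.9 -1.6 13.3] M [-0.31  1.03  0.  ] w 0.414 g 30.0
slide [0.0001 0.0002 0.    ] len 0.0 spin 0.34 joints [ 3.570e+01  2.560e+01 -2.000e+01  1.000e-01 -4.430e+01 -1.074e+02]
side impeller [([0.536, 0.1857, 0.0337], 0.67)]
side hub_top [([0.5301, 0.1853, 0.0935], 0.64)]
top impeller [([0.5338, 0.1847, 0.035], 0.68)]
top hub_top [([0.5339, 0.1853, 0.0936], 0.63)]
```

View pics/home.png

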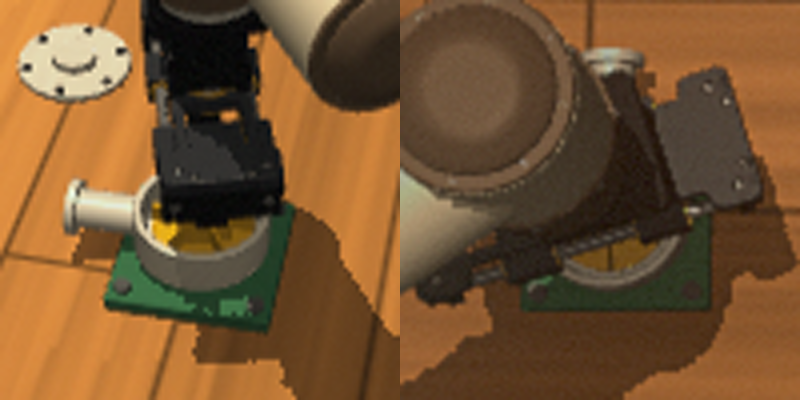

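The plate sits down in the housing in both views, at crop (205,235) and (610,250). The tool stops hard at z = 0.0875 with the push at about 13 N, which fits the origin being at the 36 mm shoulder. Handing in.

```bash
python3 -c "
from station import *
print(finish_job())"
```

```text
the job is handed in; nothing more can be done
None
```

I picked up the 58 mm-tall impeller, meshed it on the splines and slid it home to a hard stop on the shoulder. I handed in at about 12 s with the gripper still holding at 30 N and pressing down at about 13 N; no verdict was returned.

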